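# Close the clamp ring on the blue-capped pipe joint

## Task

On the bench stand two pipe joints with their clamp rings hanging open. On the one with the blue cap, swing the yellow hinged half of the clamp ring fully shut around the two flanges by its black knob, then swing the red-knobbed latch fully home across the ring's ends. The orange-capped joint still waits for its gasket: do not touch it.

Things in the scene. Friction and masses are not known exactly. Their poses are not given: they have to be found in the camera images.
- blue_fitting: fixed upright flanged pipe joint with a blue cap (54 mm across, top at height 140) on a grey base plate 130 x 110 x 10; left or right, turned up to 26 degrees. Clamp ring 82 mm across round two 60 mm flanges, heights 74 to 100: dark half (+x) fixed, yellow half (-x) hinged, black knob; latch bar with red knob. Origin: pipe axis at bench height, z up; offsets in mm in this frame.
- blue_clamp (a joint): hinged ring half, rad: 0 shut at its stop, 1.7 widest; starts 0.7 to 1.5. Vertical hinge at (4, 46) of blue_fitting. Its black upright knob (16 mm across, grip at heights 105 to 148) is at (-60, 5) when shut; opening turns it clockwise from above about the hinge by the joint value. Stays where left; 1 N at the knob moves it.
- blue_latch (a joint): latch bar, rad: 0 home at its stop, in the slot of the ring's free end, 1.8 widest; starts 0.8 to 1.6. Vertical pivot at (16, -56) of blue_fitting. Its red upright knob (16 mm across, grip at heights 105 to 148) is at (-44, -56) when home; opening turns it anticlockwise from above about the pivot by the joint value. Stays where left; 1 N moves it.
- orange_fitting: the same pipe joint but with an orange cap, with its own open ring (black knob) and latch (red knob), fixed to the bench beside the other, turned up to 26 degrees. Same sizes, origin and axes as blue_fitting; knobs reach up to 130 mm from the pipe axis. Not to be touched.

How it is judged:
By the outcome, as a careful person would: the job done as asked, in the order asked, and still so for the second after the job is handed in, with the robot touching nothing.
It also fails if it takes over 51 s, if anything falls off the work surface, if the arm or the gripper's body presses on something with over 40 N, if the wrist force passes 120 N, or if a joint passes its speed limit or range.

## Robot

A 6-joint arm with a two-finger parallel gripper is mounted at the origin on the work surface. World frame = base frame: x ahead of the robot, y to its left, z up, the work surface at z = 0. Lengths are in mm, angles in rad, forces in N, time in s.
With the tool pointing down it reaches from about 300 to 775 mm from the base axis. Payload 14.6 kg.
Tool frame: the origin (TCP) lies on the centre line of the jaws, within the pads' length; the fingertips stand 19 mm ahead of it and the grasp point (between the pads) is the TCP (bot.tip_reach is the distance from the TCP to the fingertips, in mm); y points along the fingers, x is the direction in which the jaws open and shut, and the axes are right-handed (so a half turn about y gives the same grasp; the last joint's range is limited). The gripper opens to 85 mm and grips with 20 to 120 N. Pads are 22 mm wide; open, the fingers measure 114 mm over their backs; the gripper's body (76 mm by 85 mm) begins 54 mm behind the grasp point. The pads swing forward as they close: fully open they stand 13 mm farther back than shut.
Start: joints at [-1.311, 0.3, 1.521, -0, 1.321, -0.067], TCP at [176.551, -520.883, 250.281] pointing down, gripper open.
Joint ranges: [-3.03, 3.03], [-0.79, 2.21], [0.23, 2.52], [-1.04, 4.18], [0, 3.07], [-2.55, 2.55]. Speed limits (rad/s): [2.22, 2.22, 2.57, 3.14, 3.14, 3.14].

## Interface

Orientations are given as a unit quaternion [w, x, y, z].
In Python, from rig import bot gives the robot as it stands. Calls block until the motion is done:
- bot.move_to(position, orientation): joint-space move of the TCP to a pose.
- bot.servo_line(position, attitude=None, speed=150, until_force=None): straight line of the TCP; attitude=None keeps the orientation; speed is the mean speed in mm/s. With until_force (N) it stops when the force on the tool has changed by that much, and returns True; else False.
- bot.move_joints(angles): joint-space move.
- bot.move_gripper(opening, grip_force=None): finger opening in mm; grip_force is the grip in N (None keeps the last); returns when the fingers have stopped.
- bot.dwell(seconds).
- bot.ik(position, orientation): joint angles nearest the present ones, or None.
- bot.read_state(): the state.
- bot.read_camera(name): name is "scene" or "top"; returns a dict with "image" (400x640x3 uint8, blue, green, red), "depth" (400x640 float32, mm along the optical axis (not along the pixel's ray), 0 where there is no reading), "fovy" (degrees; the focal length in pixels is half the picture's height over the tangent of half this angle, whatever the lens; pixels are square), "cx", "cy" (the principal point, pixels), "k1" (the pictures are not rectified: a ray, as slopes to the right and down, at radius r is drawn at 1 + k1 r^2 times it, then the intrinsics apply), "eye" and "attitude" of the camera in the world. Camera axes: x right, y down, z forward; pixel columns grow to the right and rows downward; lengths in mm; the calibration is good to about 2 mm. A picture is of the moment at which its call begins.
A pose or a line that the arm cannot do raises bot.MotionError and nothing moves.
- bot.finish_job(): hands the job in, once; it reports no verdict.
The state is a dict: "clock": time; "joint_positions": joint angles; "qvel": joint speeds; "effort": joint torques, N m; "ee_pos": TCP position; "tool_rot": TCP orientation; "ft_force": force on the tool from outside, world axes, zero at the start; "moment": the same for the moment, N m; "grip_width": finger opening in mm.
Only numpy, scipy, OpenCV 4.12 (cv2) and the standard library are available. Lean on these libraries where they do the work, as an engineer would, in place of code of your own. Each camera call takes 0.05 s, during which the arm holds its last target.

## Working session

There is one attempt and no reset: what is moved stays moved. The work goes in short steps, each a Python script; the robot and the scene stay as the last script left them, time stands still between calls to the robot, and variables do not carry over. Pictures are saved under pics/ and viewed, and the job is handed in when it is done.

```bash
ls; mkdir -p pics
python3 - <<'E'
from rig import bot
import cv2,numpy as np,pickle
for n in("scene","top"):
    c=bot.read_camera(n); cv2.imwrite(f"pics/{n}0.png",c["image"]); pickle.dump(c,open(f"{n}0.pkl","wb"))
    print(n,{k:v for k,v in c.items() if k not in("image","depth")})
print(bot.read_state(),bot.tip_reach)
E
```

```text
pics
scene {'fovy': 46.543614731241405, 'cx': 323.1391335034362, 'cy': 204.73893172404598, 'k1': -0.09891754656809489, 'eye': array([971.10266427, 338.40680373, 755.09939373]), 'attitude': array([-0.13659881,  0.40645577,  0.85343155, -0.2962922 ])}
top {'fovy': 42.34547097152692, 'cx': 320.3220133402539, 'cy': 205.14588001142067, 'k1': -0.08084529090304671, 'eye': array([4.25287208e+02, 2.74341272e-01, 1.21033012e+03]), 'attitude': array([ 0.03196561, -0.69536941,  0.71730154, -0.03029987])}
{'clock': 0.1, 'joint_positions': array([-1.31059738e+00,  3.00399404e-01,  1.52150181e+00,  1.09915184e-05,
        1.32069164e+00, -6.66116696e-02]), 'qvel': array([ 0.00163718, -0.00156278, -0.00113047,  0.0010357 ,  0.00069443,
       -0.00058199]), 'effort': array([ 2.42149930e-03, -5.44375026e+01, -3.62369835e+01, -2.43297853e-05,
        2.99158550e-03, -3.04485968e-05]), 'ee_pos': array([ 176.50987684, -520.71550521,  249.79416635]), 'tool_rot': array([ 0.57490605, -0.57445081,  0.41227135, -0.41173005]), 'ft_force': array([-0.20621485,  0.20377555, -0.29671372]), 'moment': array([ 0.06647948, -0.02398602, -0.00414279]), 'grip_width': 85.7798697357121} 19.0
```

View pics/top0.png

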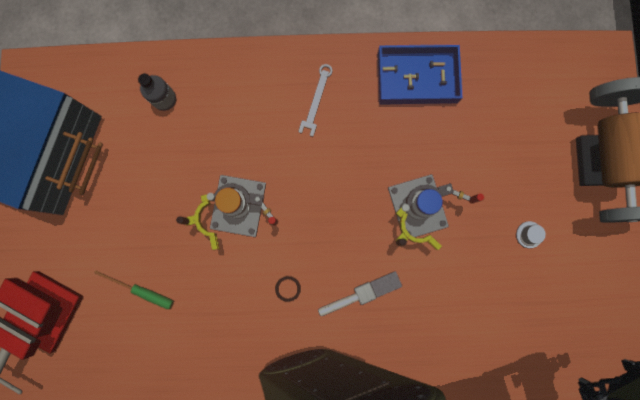

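View pics/scene0.png

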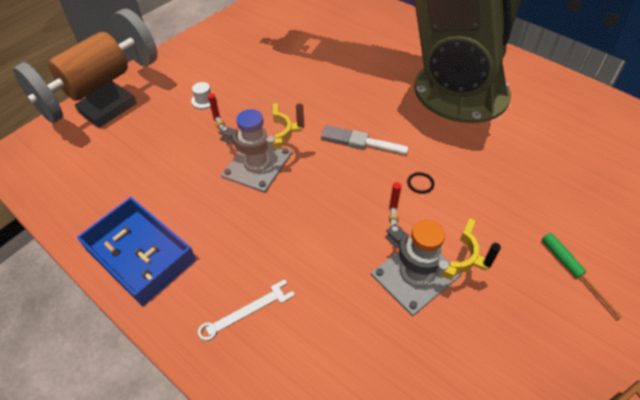

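Top view: blue cap at about (430,202), its red knob at (479,198) and black knob at (402,242). The orange joint is at left, around (229,200). Next I'll measure these.

```bash
cat > h.py <<'E'
import numpy as np,cv2
from scipy.spatial.transform import Rotation as R
def cam(c):
    f=200/np.tan(np.radians(c["fovy"]/2)); a=c["attitude"]
    return f,R.from_quat([a[1],a[2],a[3],a[0]]).as_matrix()
def rays(c,uv):
    f,M=cam(c); d=(np.asarray(uv,float)-[c["cx"],c["cy"]])/f
    s=d.copy()
    for _ in range(20): s=d/(1+c["k1"]*(s**2).sum(-1,keepdims=True))
    return np.concatenate([s,np.ones(s.shape[:-1]+(1,))],-1)@M.T
def atz(c,uv,z):
    r=rays(c,uv); return c["eye"]+r*((z-c["eye"][2])/r[...,2])[...,None]
def cloud(c):
    v,u=np.mgrid[:400,:640]; r=rays(c,np.stack([u,v],-1))
    P=c["eye"]+r*c["depth"][...,None]; P[c["depth"]<=0]=np.nan; return P
def proj(c,P):
    f,M=cam(c); q=(np.asarray(P)-c["eye"])@M; s=q[...,:2]/q[...,2:]
    return s*(1+c["k1"]*(s**2).sum(-1,keepdims=True))*f+[c["cx"],c["cy"]]
def masks(im):
    h=cv2.cvtColor(im,cv2.COLOR_BGR2HSV); H,S,V=[h[...,i].astype(int) for i in range(3)]
    return dict(blue=(H>105)&(H<130)&(S>120),red=((H<4)|(H>174))&(S>200),yellow=(H>23)&(H<35)&(S>150),black=(V<45),orange=(H>8)&(H<18)&(S>200))
E
python3 - <<'E'
from h import *
import pickle
for n in("top","scene"):
    c=pickle.load(open(n+"0.pkl","rb")); P=cloud(c); m=masks(c["image"])
    for k in m:
        mm=m[k]&(P[...,2]>60)&(P[...,2]<170)&(P[...,0]>250)
        nl,L,st,ce=cv2.connectedComponentsWithStats(mm.astype(np.uint8))
        for i in range(1,nl):
            if st[i,4]<12: continue
            q=P[L==i]; t=q[q[:,2]>np.percentile(q[:,2],60)]
            print(n,k,st[i],ce[i].round(1),'med',np.median(q,0).round(),'top',np.median(t,0).round(), 'zmax',q[:,2].max().round())
E
python3 - <<'E'
import cv2
for n,(x,y,w,h) in dict(top0=(380,160,120,100),scene0=(190,80,130,110)).items():
    im=cv2.imread(f"pics/{n}.png")[y:y+h,x:x+w]; cv2.imwrite(f"pics/{n}z.png",cv2.resize(im,None,fx=5,fy=5,interpolation=2))
E
```

```text
top blue [418 190  24  24 453] [429.4 201.3] med [ 521. -227.  140.] top [ 520. -226.  142.] zmax 146.0
top red [  0 283  19  17  75] [  8.2 289.7] med [362. 669. 141.] top [363. 668. 142.] zmax 145.0
top red [  5 291  24  24 105] [ 15.9 303.1] med [330. 655. 141.] top [330. 656. 143.] zmax 145.0
top red [ 17 294   9   9  21] [ 20.2 297.6] med [344. 643. 141.] top [344. 645. 142.] zmax 144.0
top red [ 27 296   5  12  20] [ 28.7 302.2] med [332. 625. 141.] top [334. 622. 142.] zmax 143.0
top red [  6 315   5   6  12] [  8.4 317.6] med [296. 698.  95.] top [295. 697.  98.] zmax 100.0
top red [ 15 318   6   6  13] [ 17.7 320.6] med [290. 674.  96.] top [288. 674.  97.] zmax 100.0
top red [ 20 322  11   9  24] [ 23.9 326.5] med [275. 664.  95.] top [274. 664.  97.] zmax 99.0
top red [  4 334   4   8  12] [  5.7 337.1] med [261. 676. 140.] top [263. 675. 141.] zmax 143.0
top red [  8 334   7   8  15] [ 11.7 337. ] med [260. 662. 140.] top [262. 660. 143.] zmax 144.0
top yellow [187 195  31  54 358] [202.6 222.7] med [494. 259.  99.] top [484. 256. 101.] zmax 106.0
top yellow [396 209  45 
[... 1540 characters left out ...]
0  37  48 349] [471.6 250.2] med [500. 268.  99.] top [489. 260. 100.] zmax 109.0
scene yellow [446 267  10   7  43] [451.  270.2] med [549. 256.  96.] top [548. 257.  97.] zmax 100.0
scene black [ 85  81  31  20 270] [101.3  90.4] med [ 626. -639.   74.] top [ 630. -637.   83.] zmax 105.0
scene black [ 54 113   7   8  31] [ 57.2 116. ] med [ 753. -613.   97.] top [ 752. -611.  102.] zmax 108.0
scene black [485 244  14  22 155] [491.5 254.5] med [505. 297. 131.] top [504. 297. 146.] zmax 150.0
scene black [400 252  36  22 180] [415.6 266.2] med [575. 206.  88.] top [575. 206.  92.] zmax 96.0
scene orange [412 221  32  29 738] [427.7 234.8] med [542. 199. 139.] top [538. 197. 140.] zmax 143.0
```

View pics/top0z.png

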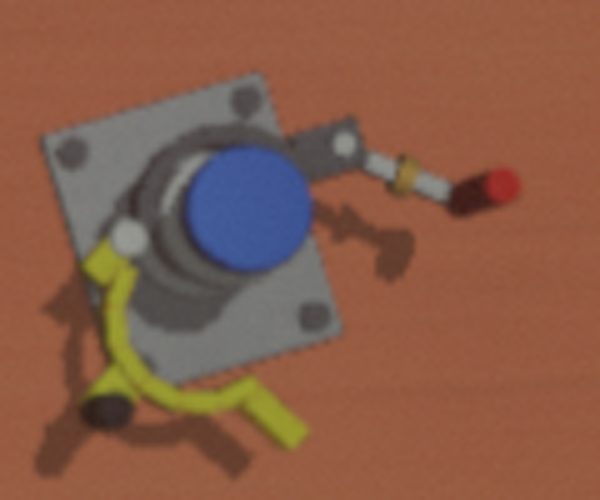

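```bash
cat > fit.py <<'E'
from h import *
import pickle
from scipy.optimize import least_squares
c=pickle.load(open("top0.pkl","rb"))
def rot(a): return np.array([[np.cos(a),-np.sin(a)],[np.sin(a),np.cos(a)]])
H=np.array([4,46.]);Pv=np.array([16,-56.])
K0=np.array([-60,5.]);L0=np.array([-44,-56.])
def black(q): return H+rot(-q)@(K0-H)
def red(q): return Pv+rot(q)@(L0-Pv)
px={'cap':((429.4,201.3),140),'hinge':((406,207.6),102),'piv':((448.8,189),102),'black':((401.4,242.2),148),'red':((480.8,196.8),148)}
W={k:atz(c,np.array(u),z)[:2] for k,(u,z) in px.items()}
if __name__=="__main__":
    for k in W: print(k,W[k].round(1))
    cor=[atz(c,np.array(u),10)[:2] for u in((388.2,187.4),(432,174.6),(448.4,226.8))]
    e1=cor[1]-cor[0];e2=cor[2]-cor[1];print('edges',np.linalg.norm(e1),np.linalg.norm(e2),'mid',(cor[0]+cor[2])/2, np.arctan2(*e1[::-1]),np.arctan2(*e2[::-1]))
    def w(p,l): return p[:2]+rot(p[2])@l
    def f(p): return np.concatenate([w(p,np.zeros(2))-W['cap'],w(p,H)-W['hinge'],w(p,Pv)-W['piv'],w(p,black(p[3]))-W['black'],w(p,red(p[4]))-W['red']])
    for y0 in(-.5,0,.5,3,-2):
        s=least_squares(f,[*W['cap'],y0,1,1]);print(s.x.round(3),s.cost,s.fun.round(1))
E
python3 fit.py
```

```text
cap [ 520.8 -226.6]
hinge [ 512.1 -183.2]
piv [ 549.7 -278.4]
black [ 437.5 -162.9]
red [ 526.1 -333.2]
edges 108.16910096017489 128.1619470280348 mid [ 519.6709093  -227.33570677] -1.3168150102173286 -2.886150733416971
[ 5.19896e+02 -2.27883e+02  2.61000e-01  1.08700e+00  9.06000e-01] 2.16855720556552 [-0.9 -1.3 -0.2  0.8  0.2  0.5  0.9 -0.2  0.1  0.2]
[ 5.19896e+02 -2.27883e+02  2.61000e-01  1.08700e+00  9.06000e-01] 2.1685572055648086 [-0.9 -1.3 -0.2  0.8  0.2  0.5  0.9 -0.2  0.1  0.2]
[ 5.19896e+02 -2.27883e+02  2.61000e-01  1.08700e+00  9.06000e-01] 2.1685572055648277 [-0.9 -1.3 -0.2  0.8  0.2  0.5  0.9 -0.2  0.1  0.2]
[ 5.19896e+02 -2.27883e+02  2.61000e-01 -5.19600e+00  9.06000e-01] 2.168557205565091 [-0.9 -1.3 -0.2  0.8  0.2  0.5  0.9 -0.2  0.1  0.2]
[ 5.19896e+02 -2.27883e+02  2.61000e-01  1.08700e+00 -5.37700e+00] 2.1685572055676454 [-0.9 -1.3 -0.2  0.8  0.2  0.5  0.9 -0.2  0.1  0.2]
```

View pics/scene0z.png

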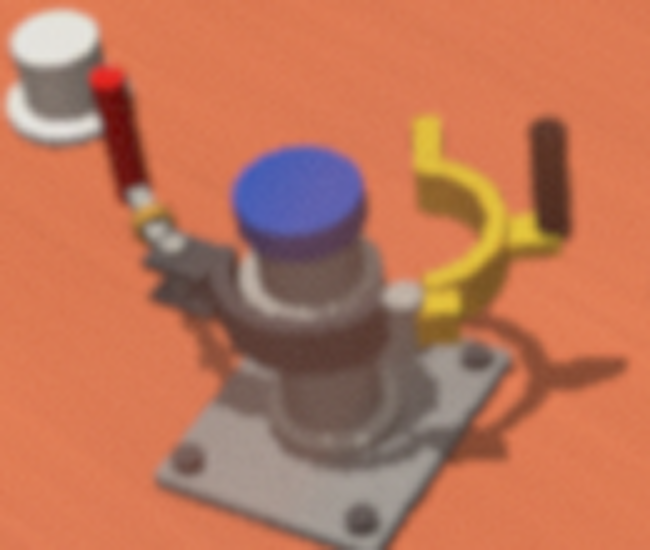

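Fit residuals are at most 1.3 mm: the blue fitting is at (519.9, -227.9), yaw 0.261, clamp 1.087, latch 0.906. The plate edges measure 108 x 128 mm against 110 x 130. The scene camera agrees on the red knob (530,-326) to within about 8 mm. Next I'll plan the arcs and check IK.

```bash
cat > plan.py <<'E'
from fit import *
X=np.array([519.9,-227.9]);YAW=.261;Q1=1.087;Q2=.906
ZG=131.
def pose(which,q,sgn,z=ZG,adv=0):
    if which=='c': l=black(q);d=l-H;t=np.array([-d[1],d[0]])   # closing = anticlockwise
    else: l=red(q);d=l-Pv;t=np.array([d[1],-d[0]])             # closing = clockwise
    t=rot(YAW)@(t/np.linalg.norm(t)); p=X+rot(YAW)@l+adv*t
    x=sgn*np.array([*t,0]);y=np.array([0,0,-1.]);M=np.stack([x,y,np.cross(x,y)],1)
    k=R.from_matrix(M).as_quat(); return np.array([*p,z]),k[[3,0,1,2]]
E
python3 - <<'E'
from plan import *
from rig import bot
print(bot.read_state()['joint_positions'].round(2))
for w,q0 in(('c',Q1),('l',Q2)):
  for s in(1,-1):
    for q in np.linspace(q0,-.05,4):
        for z in (ZG,215):
            p,o=pose(w,q,s,z);j=bot.ik(p,o);print(w,s,round(q,2),p.round(0),None if j is None else np.round(j,2))
print('black start local',black(Q1),'red',red(Q2))
E
```

```text
[-1.31  0.3   1.52  0.    1.32 -0.07]
c 1 1.09 [ 438. -163.  131.] [-0.43  0.26  1.87 -0.    1.01  1.39]
c 1 1.09 [ 438. -163.  215.] [-0.43  0.15  1.79 -0.    1.2   1.39]
c 1 0.71 [ 436. -192.  131.] [-0.49  0.28  1.85 -0.    1.01  0.96]
c 1 0.71 [ 436. -192.  215.] [-0.49  0.17  1.77 -0.    1.2   0.96]
c 1 0.33 [ 445. -219.  131.] [-0.53  0.32  1.8  -0.    1.03  0.54]
c 1 0.33 [ 445. -219.  215.] [-0.53  0.21  1.71 -0.    1.21  0.54]
c 1 -0.05 [ 464. -241.  131.] [-0.55  0.37  1.72 -0.    1.05  0.14]
c 1 -0.05 [ 464. -241.  215.] [-0.55  0.27  1.64 -0.    1.23  0.14]
c -1 1.09 [ 438. -163.  131.] [-0.43  0.26  1.87 -0.    1.01 -1.75]
c -1 1.09 [ 438. -163.  215.] [-0.43  0.15  1.79 -0.    1.2  -1.75]
c -1 0.71 [ 436. -192.  131.] [-0.49  0.28  1.85 -0.    1.01 -2.18]
c -1 0.71 [ 436. -192.  215.] [-0.49  0.17  1.77 -0.    1.2  -2.18]
c -1 0.33 [ 445. -219.  131.] None
c -1 0.33 [ 445. -219.  215.] None
c -1 -0.05 [ 464. -241.  131.] None
c -1 -0.05 [ 464. -241.  215.] None
l 1 0.91 [ 526. -333.  131.] None
l 1 0.91 [ 526. -333.  215.] None
l 1 0.59 [ 510. -323.  131.] None
l 1 0.59
[... 155 characters left out ...]
-2.38]
l 1 -0.05 [ 491. -290.  215.] [-0.6   0.38  1.5  -0.    1.26 -2.38]
l -1 0.91 [ 526. -333.  131.] [-0.62  0.57  1.42 -0.    1.15 -0.22]
l -1 0.91 [ 526. -333.  215.] [-0.62  0.49  1.34 -0.    1.31 -0.22]
l -1 0.59 [ 510. -323.  131.] [-0.62  0.53  1.48 -0.    1.13  0.1 ]
l -1 0.59 [ 510. -323.  215.] [-0.62  0.45  1.4  -0.    1.29  0.1 ]
l -1 0.27 [ 498. -308.  131.] [-0.62  0.5   1.54 -0.    1.11  0.42]
l -1 0.27 [ 498. -308.  215.] [-0.62  0.41  1.46 -0.    1.27  0.42]
l -1 -0.05 [ 491. -290.  131.] [-0.6   0.47  1.58  0.    1.09  0.76]
l -1 -0.05 [ 491. -290.  215.] [-0.6   0.38  1.5   0.    1.26  0.76]
black start local [-62.06381669  83.58420046] red [ -21.01393076 -103.22254683]
```

Run:
```python
from plan import *
from rig import bot
p,o=pose('c',Q1,1,225); bot.move_to(p,o)
bot.move_gripper(50,20)
p,o=pose('c',Q1,1); print(bot.servo_line(p,o,until_force=12))
s=bot.read_state();print(s['clock'],s['ee_pos'].round(1),s['ft_force'].round(1))
bot.move_gripper(0,20)
s=bot.read_state();print(s['clock'],s['grip_width'],s['ft_force'].round(1))
for n in("scene","top"):
    c=bot.read_camera(n); cv2.imwrite(f"pics/{n}1.png",c["image"])
im=cv2.imread("pics/scene1.png")[60:190,180:340];cv2.imwrite("pics/scene1z.png",cv2.resize(im,None,fx=4,fy=4))
```

```text
False
2.95 [ 438.7 -163.3  131.7] [ 0.1 -1.  -0.6]
3.35 15.038596393993874 [-2.1  1.6  6.6]
```

View pics/scene1z.png

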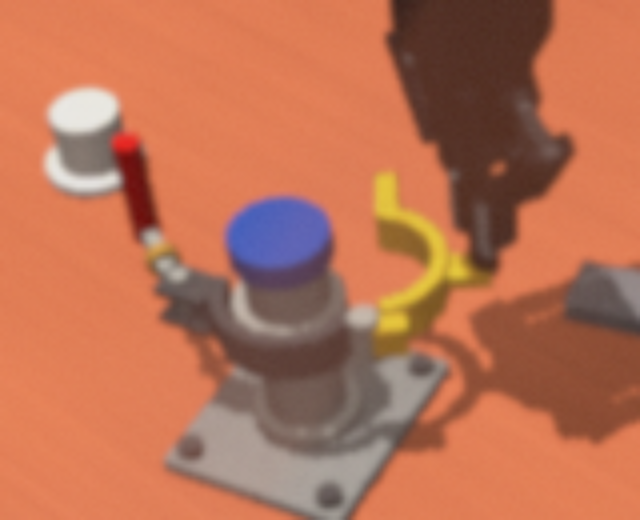

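The knob is held (opening 15 mm, knob at zoom (485,265)). Next I'll swing it shut.

Run:
```python
from plan import *
from rig import bot
def st(t):
    s=bot.read_state();l=rot(-YAW)@(s['ee_pos'][:2]-X);d=l-H;d0=K0-H
    q=np.arctan2(d0[1],d0[0])-np.arctan2(d[1],d[0]);q=(q+np.pi)%(2*np.pi)-np.pi
    print(t,round(s['clock'],2),'q',round(-(-q),3),'r',np.linalg.norm(d).round(1),s['ft_force'].round(1),round(s['grip_width'],1),flush=True)
ok=True
for q in np.linspace(Q1,.05,8)[1:]:
    p,o=pose('c',q,1); h=bot.servo_line(p,o,speed=80,until_force=25); st((round(q,2),h))
    if h: ok=False;break
if ok:
    p,o=pose('c',0.0,1,adv=5); h=bot.servo_line(p,o,speed=15,until_force=12); st(('end',h))
    for n in("scene","top"):
        c=bot.read_camera(n); cv2.imwrite(f"pics/{n}2.png",c["image"])
    im=cv2.imread("pics/scene2.png")[60:190,180:340];cv2.imwrite("pics/scene2z.png",cv2.resize(im,None,fx=4,fy=4))
```

```text
(np.float64(0.94), False) 3.75 q 0.935 r 75.5 [ 0.7 -0.3  5.6] 15.0
(np.float64(0.79), False) 4.05 q 0.788 r 75.3 [ 3.7 -0.6  6.6] 15.4
(np.float64(0.64), False) 4.35 q 0.639 r 75.2 [ 4.4 -0.6  6.5] 15.3
(np.float64(0.49), False) 4.65 q 0.492 r 75.1 [4.7 1.5 6.5] 15.8
(np.float64(0.35), False) 4.95 q 0.343 r 75.0 [6.  2.  6.3] 15.6
(np.float64(0.2), False) 5.25 q 0.193 r 75.0 [5.3 2.7 7.3] 15.5
(np.float64(0.05), False) 5.55 q 0.044 r 75.0 [5.  4.2 6.6] 15.3
('end', True) 5.95 q -0.002 r 75.0 [-2.9  3.   6.5] 15.3
```

View pics/scene2z.png

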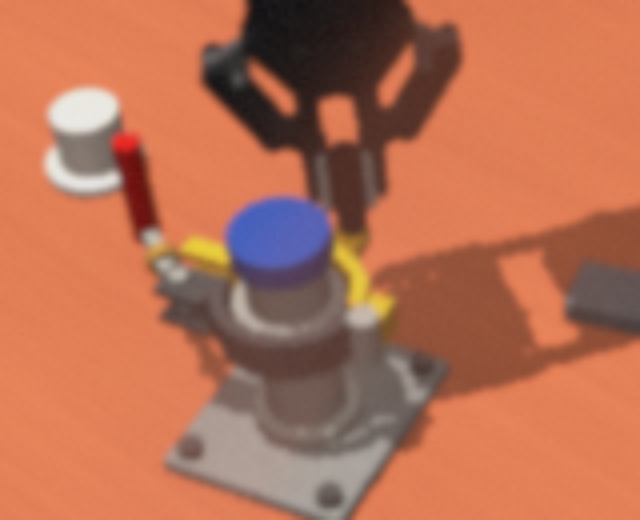

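Run:
```python
from plan import *
from rig import bot
def st(t):
    s=bot.read_state();l=rot(-YAW)@(s['ee_pos'][:2]-X);d=l-H;d0=K0-H
    q=np.arctan2(d0[1],d0[0])-np.arctan2(d[1],d[0]);q=(q+np.pi)%(2*np.pi)-np.pi
    print(t,round(s['clock'],2),'q',round(q,4),s['ft_force'].round(1),round(s['grip_width'],1),flush=True)
p,o=pose('c',0.0,1,adv=4); h=bot.servo_line(p,o,speed=15,until_force=18); st(h)
bot.move_gripper(45); st('rel')
p=bot.read_state()['ee_pos'].copy(); p[2]=225; bot.servo_line(p); 
# up & over to the latch side
p,o=pose('l',Q2,-1,225); bot.move_to(p,o); st('over latch')
c=bot.read_camera("scene"); cv2.imwrite("pics/scene3.png",c["image"]);pickle.dump(c,open("scene3.pkl","wb"))
c=bot.read_camera("top"); cv2.imwrite("pics/top3.png",c["image"]);pickle.dump(c,open("top3.pkl","wb"))
im=cv2.imread("pics/scene3.png")[60:190,180:340];a=cv2.resize(im,None,fx=4,fy=4)
cv2.imwrite("pics/m3.png",a)
im=cv2.imread("pics/top3.png")[150:270,370:510];cv2.imwrite("pics/t3.png",cv2.resize(im,None,fx=4,fy=4))
```

```text
True 6.26 q -0.0031 [-4.1  5.9  9.3] 15.5
rel 6.65 q -0.0097 [0.1 0.8 0.6] 45.0
over latch 7.96 q -0.8326 [-0.4  0.2 -0.5] 45.0
```

View pics/m3.png

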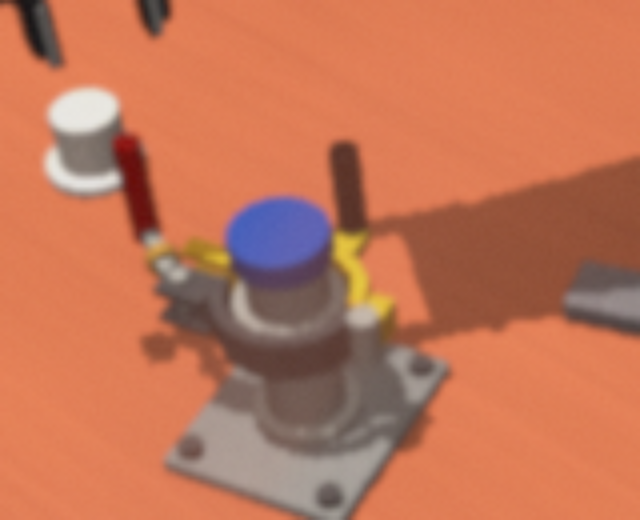

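View pics/t3.png

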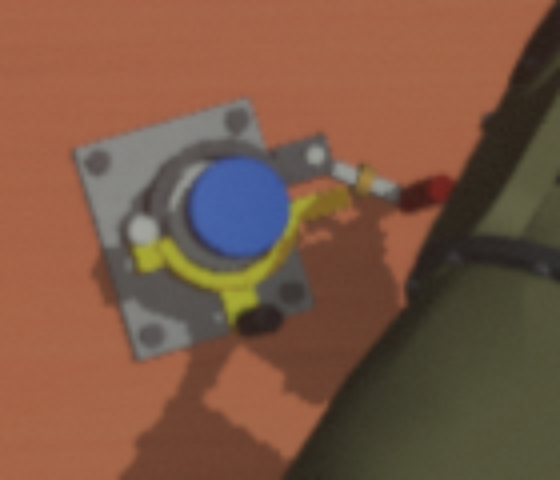

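Scene zoom: the ring is closed round the flanges, black knob top at (344,150), and the latch is unmoved. I'll check the knob pixel against the model while gripping the latch.

Run:
```python
from plan import *
from rig import bot
ct=pickle.load(open("top3.pkl","rb"));cs=pickle.load(open("scene3.pkl","rb"))
for q in(0,.05,.1):
    P=np.array([*(X+rot(YAW)@black(q)),148]);print(q,'top zoom',((proj(ct,P)-[370,150]+.5)*4).round(1),'scene zoom',((proj(cs,P)-[180,60]+.5)*4).round(1))
p,o=pose('l',Q2,-1); print(bot.servo_line(p,o,until_force=12))
bot.move_gripper(0,20)
def st(t):
    s=bot.read_state();l=rot(-YAW)@(s['ee_pos'][:2]-X);d=l-Pv;d0=L0-Pv
    q=np.arctan2(d[1],d[0])-np.arctan2(d0[1],d0[0]);q=(q+np.pi)%(2*np.pi)-np.pi
    print(t,round(s['clock'],2),'q',round(q,4),'r',np.linalg.norm(d).round(1),s['ft_force'].round(1),round(s['grip_width'],1),flush=True)
st('grip')
if 13<bot.read_state()['grip_width']<19:
    ok=True
    for q in np.linspace(Q2,.06,7)[1:]:
        p,o=pose('l',q,-1); h=bot.servo_line(p,o,speed=70,until_force=25); st((round(q,2),h))
        if h: ok=False;break
    if ok:
        p,o=pose('l',0.0,-1,adv=5); h=bot.servo_line(p,o,speed=15,until_force=12); st(('end',h))
        h=bot.servo_line(p,o,speed=15,until_force=18); st(('end2',h))
c=bot.read_camera("scene"); cv2.imwrite("pics/scene4.png",c["image"])
im=cv2.imread("pics/scene4.png")[60:190,180:340];cv2.imwrite("pics/m4.png",cv2.resize(im,None,fx=4,fy=4))
```

```text
0 top zoom [271.5 321. ] scene zoom [341.5 145.5]
0.05 top zoom [266.7 326.5] scene zoom [348.9 144.8]
0.1 top zoom [261.6 331.7] scene zoom [356.3 144.4]
False
grip 9.2 q 0.9117 r 60.1 [-1.5  0.4  6.8] 15.6
(np.float64(0.76), False) 9.49 q 0.7673 r 60.0 [-1.1  0.8  6.3] 15.4
(np.float64(0.62), False) 9.78 q 0.6252 r 59.9 [-1.6  0.3  6.3] 15.6
(np.float64(0.48), False) 10.07 q 0.4834 r 59.9 [-1.1  1.4  6.6] 15.2
(np.float64(0.34), False) 10.37 q 0.3438 r 60.0 [-2.6  1.1  8.4] 14.9
(np.float64(0.2), False) 10.66 q 0.2013 r 60.0 [-3.4  0.8  7.9] 15.1
(np.float64(0.06), False) 10.95 q 0.0625 r 60.0 [-2.4  0.4  6.9] 15.3
('end', True) 11.41 q -0.0192 r 60.1 [ 0.4 -4.1  2.2] 15.4
('end2', True) 11.63 q -0.02 r 60.1 [ 1.9 -6.2  1.3] 15.2
```

View pics/m4.png

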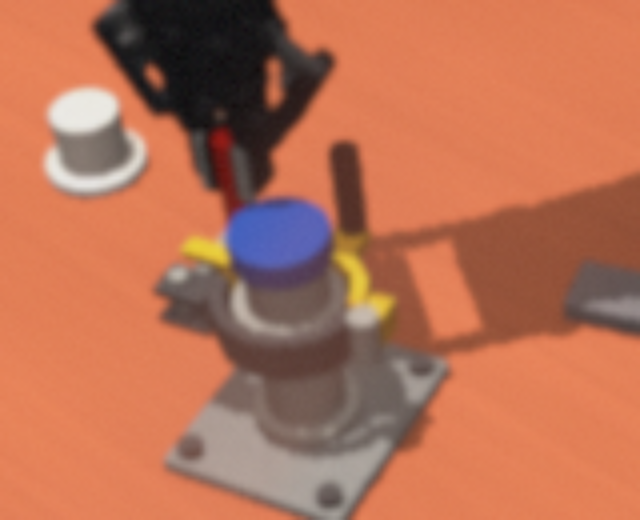

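The latch is at its stop (firm contact at -0.02 rad by the model, about 1 mm). Next: release, retreat and check.

Run:
```python
from plan import *
from rig import bot
bot.move_gripper(38)
p=bot.read_state()['ee_pos'].copy(); p[2]=235; bot.servo_line(p)
bot.move_joints([-1.311,0.3,1.521,0,1.321,-0.067]); bot.dwell(.5)
for n,(x,y) in dict(scene=(180,60),top=(370,150)).items():
    c=bot.read_camera(n); cv2.imwrite(f"pics/{n}5.png",c["image"]); pickle.dump(c,open(n+"5.pkl","wb"))
    cv2.imwrite(f"pics/{n}5z.png",cv2.resize(c["image"][y:y+130,x:x+150],None,fx=4,fy=4,interpolation=2))
    for nm,fn in(('black',black),('red',red)):
        for q in(0,.05): print(n,nm,q,((proj(c,np.array([*(X+rot(YAW)@fn(q)),148]))-[x,y]+.5)*4).round(1))
print(bot.read_state()['clock'])
```

```text
scene black 0 [341.5 145.5]
scene black 0.05 [348.9 144.8]
scene red 0 [223.7 134.3]
scene red 0.05 [218.7 132.9]
top black 0 [271.5 321. ]
top black 0.05 [266.7 326.5]
top red 0 [373.2 257.3]
top red 0.05 [378.6 255.5]
14.925
```

View pics/scene5z.png

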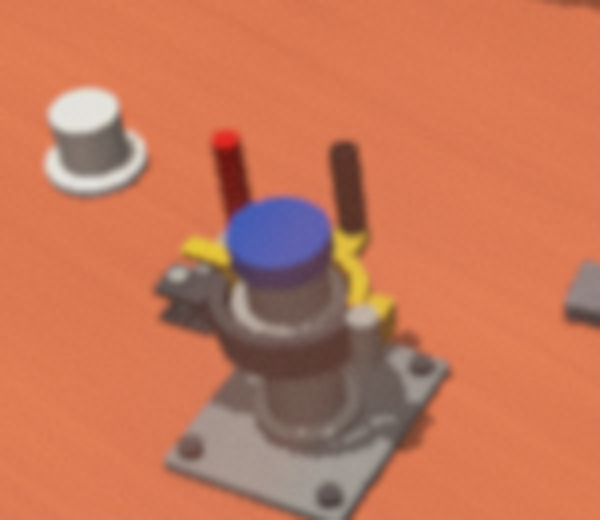

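View pics/top5z.png

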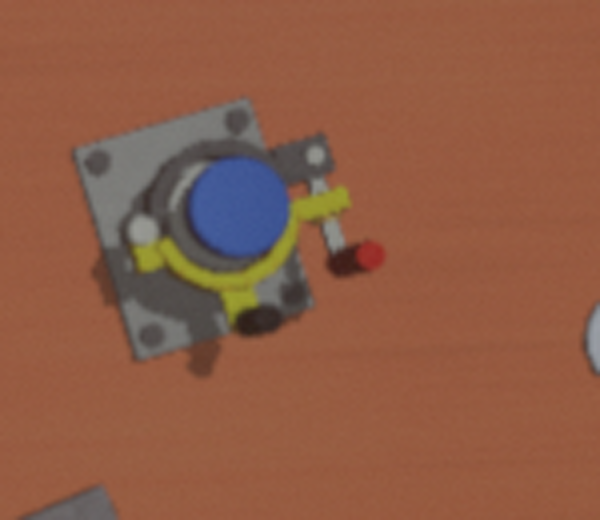

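View pics/top5.png

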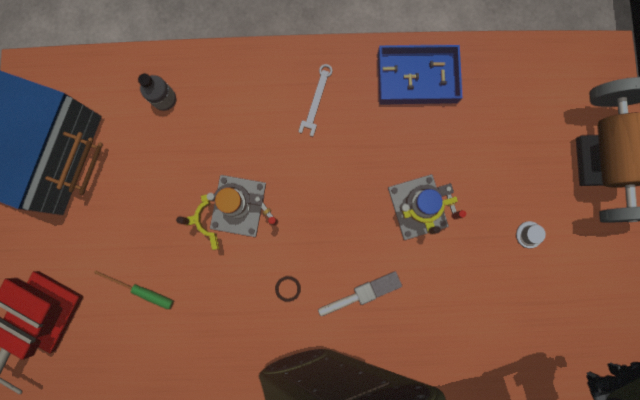

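Both views show the ring shut and the latch lying across the ring's ends. In the top zoom the red knob top is at (370,255), against (373,257) predicted for home. The black knob is at about (265,318), against (271,321) predicted for shut. The orange joint is unchanged.

```bash
python3 -c "
from rig import bot
bot.finish_job();print(bot.read_state()['clock'])"
```

```text
the job is handed in; nothing more can be done
the job is handed in; nothing more can be done
```

The blue-capped joint is clamped and latched, and I handed the job in at about 15 s on the clock (limit 51 s). I gripped the black knob and swung the yellow half shut until it met its stop. Then I gripped the red knob, swung the latch home to its stop, released it and moved the arm clear.

- **Clamp:** it met its stop at about -0.003 rad by my model, where 0 is fully shut.
- **Latch:** it met its stop at about -0.02 rad, roughly 1 mm past the modelled home position, which is within the camera calibration error.
- **Cameras:** after the release, both views showed the ring closed and the latch across its ends. The knob tops were within about 1–2 pixels (2–4 mm) of where they should be when shut and home.
- **Orange joint:** the arm was never near it, and it looks the same in the first and last top pictures.

No check failed. The only vertical force I noticed was 6–9 N while gripping the knobs. It fell back to under 1 N after the clamp release, and I did not read it after the latch release.

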